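Clamp a keyed heatsink module in the drill vise

ROBOT

A 7-joint arm with a two-finger parallel gripper is mounted at the origin on the work surface. World frame = base frame: x ahead of the robot, y to its left, z up, the work surface at z = 0. Lengths are in m, angles in rad, forces in N, time in s.
With the tool pointing down it reaches from about 0.4 to 0.875 m from the base axis. Payload 6.5 kg.
Tool frame: the origin (TCP) lies midway between the tips of the shut fingers; the grasp point (between the pads) lies 19 mm behind it; z points along the fingers, y is the line along which they close (so a half turn about z gives the same grasp; the last joint's range is limited). The gripper opens to 88 mm and grips with 3 to 60 N. Pads are 18 mm wide; open, the fingers measure 123 mm over their backs; the gripper's body (75 mm by 187 mm) begins 45 mm behind the grasp point.
Start: joints at [-1.206, 0.536, -0.004, 1.538, 0.003, 1.067, -0.071], TCP at [0.271, 0.591, 0.239] pointing down, gripper open.
Joint ranges: [-2.7, 2.7], [-0.37, 2.16], [-1.27, 1.26], [0.24, 2.4], [-1.31, 4.45], [0.19, 1.91], [-2.76, 2.76]. Speed limits (rad/s): [2.39, 2.39, 3.14, 3.14, 3.14, 3.14, 3.14].

INTERFACE

Orientations are given as a unit quaternion [w, x, y, z].
In Python, from workcell import manip gives the robot as it stands.
- The arm moves only by the shell command python3 -m jog 'ROWS' [OPENING] [FORCE]. ROWS is a JSON object of lists of equal length, an entry for each row: "delta_pos": the shift along the tool's x, y, z as a fraction of full scale, a list of three; "roll": the turn about the tool's z as a fraction of full scale. A call has 1 to 12 rows; each row is the pose to reach, as a shift and turn from the pose commanded when the call began, along the tool's axes at that moment, turning the shorter way round; what a row does not reach only later rows make up. Full scale, the value 1, is 250 mm for a shift and 180 degrees for a turn. A row lasts 1/8 s, in which the tool goes at most 62.5 mm and 10.7 degrees, less where a joint would pass 70% of its speed; a pose out of reach is approached as far as the arm can. A call with a number of a shift or a turn outside -1 to 1 is refused whole. A call with a gripper value outside its range is refused whole. OPENING is the closure, from -1 (fully open) to 1 (shut), so that 0 is half open, set as the call begins (- or left out, the last holds). The fingers move at their own pace and stop on an object; FORCE is the grip in N (left out, the last holds). Time passes only in rows, so rows that repeat a pose let the fingers close. It gives the time, the measured TCP pose, the force, the opening and the grip force at its end, in the units of the state.
- manip.get_state(): the state, without advancing time (a new reading comes with each control period).
- manip.grab_frame(name): name is "side" or "top" or "wrist"; returns a dict with "color" (400x640x3 uint8, red, green, blue), "z_map" (400x640 float32, m along the optical axis (not along the pixel's ray), 0 where there is no reading), "intrinsics" (3x3 intrinsics, pixels), "R" (3x3) and "t" (3): a world point X has camera coordinates R X + t. Camera axes: x right, y down, z forward; pixel columns grow to the right and rows downward; lengths in m; the calibration is good to about 2 mm. A picture is of the moment at which its call begins.
- manip.finish_job(): hands the job in; it is judged then, once.
The state is a dict: "clock": time; "joint_positions": joint angles; "qvel": joint speeds; "effort": joint torques, N m; "ee_pos": TCP position; "tool_rot": TCP orientation; "wrist_force": force on the tool from outside, world axes, zero at the start; "moment": the same for the moment, N m; "grip_width": finger opening in m; "gripper_force": force on a finger pad.
Only numpy, scipy, OpenCV 4.12 (cv2) and the standard library are available. Lean on these libraries where they do the work, as an engineer would, in place of code of your own. Each camera call takes 0.05 s, during which the arm holds its last target. There are 200 camera calls.

TASK

Lift the middle heatsink module straight up out of its carrier until it is clear of the two it is keyed to, and set it down without dropping it, upright on the bed of the drill vise between the jaws, square to them with a slotted side towards each jaw and about midway along the jaws. Then turn the vise crank until the sliding jaw has pushed the module against the fixed jaw and holds it firmly, and let go. Leave the other things on the cart where they are.

Things in the scene. Friction and masses are not known exactly. Their poses are not given: they have to be found in the camera images.
- carrier: Heatsink carrier, fixed: base plate 70 x 156 x 8 mm (x, y, z), two outer modules 44 x 40 mm screwed to it, tops 68 mm above the cart, inner faces at y = +/-21.5 mm, the loose module between. From each inner face a T tongue (head 16 mm wide, top 44 mm above the cart) reaches into the loose module's slot with 1.5 mm play: it leaves only straight up, by over 36 mm. Origin: centre of underside.
- heatsink: The middle module, loose aluminium, 44 x 40 x 60 mm (x, y, z), 0.15-0.23 kg. Lower 40 mm solid with an upright T-slot (mouth 10 mm) in each y face; upper 20 mm thin fins along x. The x faces are plain: grasp there, 44 mm wide. It starts on the carrier plate, underside 8 mm above the cart, axes as the carrier's. Origin: centre of the underside, z up.
- vise: Grey drill vise, fixed, 116 x 250 mm. Screw along y. Bed 74 mm wide (x), 50 mm above the cart. Fixed jaw at the +y end, its face at y = 45 mm looking to -y; the sliding jaw's face looks to +y. Faces 70 mm wide, tops 85 mm above the cart. Nut bracket at y = -107 to -126 mm, 82 mm tall, the crank beyond it at the -y end. Origin: on the cart below the screw's line, midway across; z up.
- fixed_face (a point): Middle of the lower edge of the fixed jaw's face, at bed height (50 mm above the cart). Axes as the vise.
- jaw: The sliding jaw, 36 mm thick, 74 mm wide. Origin: middle of the lower edge of its face, at bed height. The distance from here to fixed_face is the jaw opening: 59 to 71 mm at the start, 40 mm with the module clamped. It moves only by the crank, 12 mm per turn, and does not run back by itself.
- crank_axis (a point): Point on the crank's axis (which runs along the vise's y, 70 mm above the cart) in the mid-plane of the knob, 156 mm to -y of the vise's origin.
- knob_mid (a point): Middle of the crank knob, a black cylinder 16 mm in diameter, 38 mm long, parallel to the vise's y, spinning freely on its pin. It runs on a circle of 38 mm radius about crank_axis, its middle 32 to 108 mm above the cart. The 7 mm thick crank arm begins 1 mm beyond its inner (+y) end.
- crank (a joint): Crank angle, rad. knob_mid = crank_axis + 38 mm * (sin along the vise's x, cos along z): at 0 the knob is on top. Growing = clockwise seen from the crank's end = jaw closes: opening = 66 mm - 1.91 mm * value. Turning takes about 3 N at the knob. With the module against both jaws, 0.3 to 0.8 rad more clamps it firmly; the crank stiffens steeply there and forced farther slips from the grip.
- antenna: Bystander: black tabletop antenna base, 72 mm disc with a thin mast, 109 mm tall.
- funnel: Bystander: hard green funnel standing on its 80 mm mouth, 85 mm tall.
- spring_clamp: Bystander: steel spring clamp lying flat, about 110 mm long, 18 mm tall.
- screwdriver: Bystander: screwdriver lying flat.
- jar: Bystander: jar, 52 mm in diameter, 70 mm tall.
- wrench: Bystander: wrench lying flat.
Mind the look-alikes: they are no part of the job. Leave any green or orange look-alike of the heatsink alone.

How it is judged:
By the outcome, as a careful person would: the job done as asked, in the order asked, and still so for the second after the job is handed in, with the robot touching nothing.
It also fails if it takes over 72 s, if anything falls off the work surface, if the arm or the gripper's body presses on something with over 40 N, if the wrist force passes 120 N, or if a joint passes its speed limit or range.

## Working session

There is one attempt and no reset: what is moved stays moved. The work goes in short steps, Python scripts to look and compute and a shell command to move; the robot and the scene stay as the last step left them, time stands still between calls to the robot, and variables do not carry over. Pictures are saved under pics/ and viewed, at most 13 in all, crops included, and the job is handed in when it is done.

```bash
mkdir -p pics; cat > h.py <<'E'
import numpy as np,cv2,pickle
from workcell import manip
def grab(n,save=None):
    f=manip.grab_frame(n)
    if save:
        cv2.imwrite(f'pics/{save}.png',f['color'][:,:,::-1]); pickle.dump(f,open(f'pics/{save}.pkl','wb'))
    return f
def load(s): return pickle.load(open(f'pics/{s}.pkl','rb'))
def ray(f,u,v):
    d=f['R'].T@np.linalg.inv(f['intrinsics'])@np.array([u,v,1.]); return -f['R'].T@f['t'],d
def onz(f,u,v,z):
    c,d=ray(f,u,v); return c+d*(z-c[2])/d[2]
def pt(f,u,v):
    c,d=ray(f,u,v); return c+d*f['z_map'][int(round(v)),int(round(u))]
def cloud(f):
    v,u=np.mgrid[0:400,0:640]; z=f['z_map']
    p=np.stack([u*z,v*z,z],-1)@np.linalg.inv(f['intrinsics']).T
    P=(p-f['t'])@f['R']; P[z==0]=np.nan; return P
def proj(f,X):
    p=f['intrinsics']@(f['R']@np.array(X)+f['t']); return p[:2]/p[2]
E
python3 - <<'E'
from h import *
a=grab('top','top0');b=grab('side','side0')
for f in(a,b): print(-f['R'].T@f['t'],f['R'][2],f['intrinsics'][0,0])
s=manip.get_state();print(s['tool_rot'],s['ee_pos'],s['grip_width'])
E
```

```text
[0.36214786 0.01403217 1.11479965] [ 2.07131710e-01 -7.89555743e-04 -9.78312747e-01] 436.14488151903544
[ 0.23458404 -0.77593819  1.10301667] [ 0.23328372  0.58897885 -0.77374584] 438.82282541176244
[-1.11450420e-04  2.13681099e-01  9.76903169e-01 -7.57731377e-04] [0.27119112 0.59012547 0.23794976] 0.08809506160711923
```

View pics/top0.png

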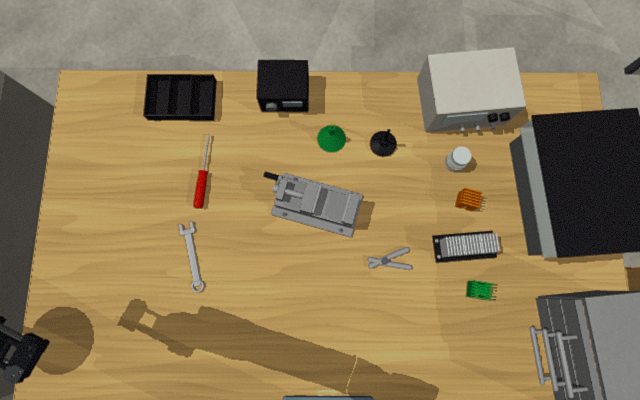

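View pics/side0.png

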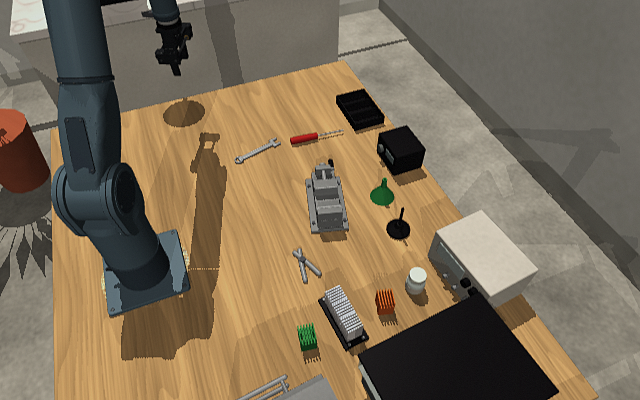

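Top view: the grey three-module carrier is at about (467,246), the vise at (317,203) with its black crank knob at (271,176). The look-alikes are orange at (470,199) and green at (482,290). The grey module in the middle of the row of three is the target, because the look-alikes are coloured and stand alone. Next I'll enlarge crops to confirm this and measure.

```bash
python3 - <<'E'
from h import *
a=load('top0');b=load('side0')
A=cv2.resize(a['color'][225:270,425:510],None,fx=4.6,fy=4.6,interpolation=cv2.INTER_CUBIC)
B=cv2.resize(a['color'][165:240,260:370],None,fx=3.6,fy=3.6,interpolation=cv2.INTER_CUBIC)
C=cv2.resize(b['color'][280:352,315:372],None,fx=3.7,fy=3.7,interpolation=cv2.INTER_CUBIC)
D=cv2.resize(b['color'][155:235,300:355],None,fx=3.7,fy=3.7,interpolation=cv2.INTER_CUBIC)
W=np.zeros((600,800,3),np.uint8)
for im,(y,x) in((A,(0,0)),(B,(300,0)),(C,(0,400)),(D,(300,400))): 
    im=im[:600-y,:800-x];W[y:y+im.shape[0],x:x+im.shape[1]]=im
cv2.imwrite('pics/crop1.png',W[:,:,::-1])
for n,f in(('top',a),('side',b)):
    P=cloud(f)
    for nm,lo,hi,zs in(('carr',(.40,-.50),(.60,-.25),((.004,.016),(.06,.075))),('vise',(.45,-.1),(.70,.16),((.01,.03),(.045,.055),(.08,.09)))):
        for z0,z1 in zs:
            m=(P[...,0]>lo[0])&(P[...,0]<hi[0])&(P[...,1]>lo[1])&(P[...,1]<hi[1])&(P[...,2]>z0)&(P[...,2]<z1)
            n2,l,s,c=cv2.connectedComponentsWithStats(m.astype(np.uint8))
            for i in range(1,n2):
                if s[i,4]<25: continue
                Q=P[l==i]; r=cv2.minAreaRect((Q[:,:2]*1000).astype(np.float32))
                print(n,nm,z0,s[i],'rect',np.round(r[0],1),np.round(r[1],1),round(r[2],1),'zmed',round(np.median(Q[:,2])*1000,1))
E
```

```text
top carr 0.004 [518 193   6  25  51] rect [ 568.3 -497.6] [62.5  4.3] 4.8 zmed 9.8
top carr 0.004 [431 231  66  32 652] rect [ 461.3 -344.3] [ 70.5 157.4] 4.9 zmed 7.7
top carr 0.06 [528 188   6  23  38] rect [ 572.  -496.8] [55.5  4.5] 5.8 zmed 64.7
top carr 0.06 [445 233  55  23 759] rect [ 461.4 -345.6] [ 44.2 125. ] 5.1 zmed 66.1
top vise 0.01 [283 173  25  11  83] rect [635.9  85.3] [61.9 13.1] 74.9 zmed 11.9
top vise 0.01 [318 183  31  12  96] rect [608.7 -12.4] [80.5 12.3] 74.8 zmed 12.0
top vise 0.01 [353 192   9  26  49] rect [567.6 -77.7] [65.8 20.4] 4.3 zmed 11.9
top vise 0.01 [271 205  84  32 596] rect [524.3  40.5] [213.8  44.9] 80.2 zmed 12.3
top vise 0.045 [265 172  41  21 255] rect [615.8 109.5] [106.6  26. ] 71.5 zmed 50.0
top vise 0.045 [311 188  37  36 824] rect [558.  -5.] [76.7 74.8] 74.3 zmed 49.2
top vise 0.045 [274 194  28  19 279] rect [565.5  97. ] [70.9 34.8] 75.6 zmed 48.8
top vise 0.08 [274 180  14  20 109] rect [593.  119.8] [27.2 49.7] 72.2 zmed 81.5
top vise 0.08 [299 181  22  32 429] rect [571.4  44.3] [36.  73.8] 74.1 zmed 83.4
top vise 0.08 [342 193
[... 287 characters left out ...]
3] [ 45.6 124.8] 4.6 zmed 67.0
side vise 0.01 [305 176  44  55 669] rect [568.4  29.9] [218.1 115.6] 74.5 zmed 13.3
side vise 0.045 [326 169   9  10  55] rect [614.4 106.5] [45.2 25.9] 67.0 zmed 50.3
side vise 0.045 [311 172  11   9  58] rect [570.6 116.8] [37.8 31.4] 74.6 zmed 50.2
side vise 0.045 [314 193  26  19 290] rect [561.6   5.5] [65.2 74.2] 74.7 zmed 50.7
side vise 0.045 [317 218  25   5  58] rect [540.6 -63.3] [11.1 71.6] 69.8 zmed 49.7
side vise 0.08 [315 162  16   8  72] rect [593.3 121. ] [29.9 49. ] 76.6 zmed 82.5
side vise 0.08 [313 178  25  12 225] rect [572.2  45.4] [41.  73.1] 74.9 zmed 85.0
side vise 0.08 [317 205  26  10 204] rect [545.5 -51.7] [32.6 73.8] 74.9 zmed 84.7
```

View pics/crop1.png

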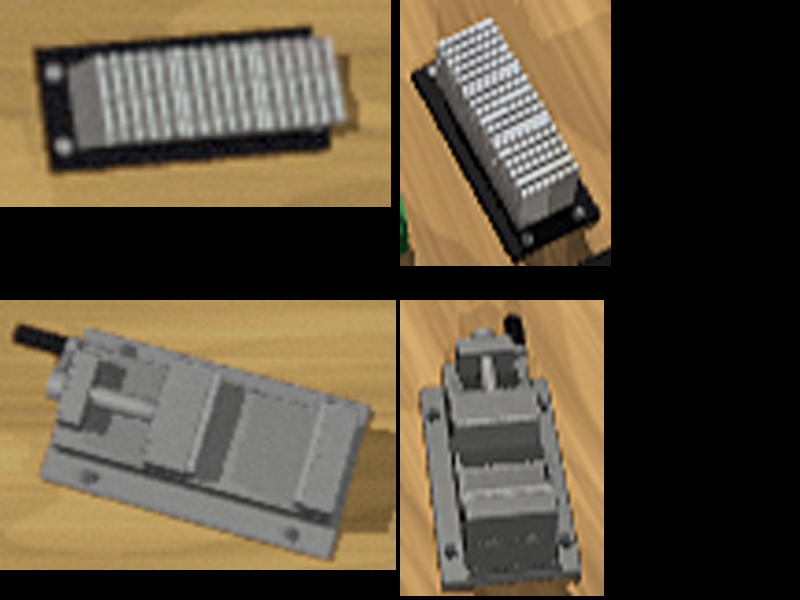

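The crop confirms it: the target is the middle third of the grey block on the black carrier plate. The vise is open, its fixed jaw is at the far right end, and the black knob is upper left. First move: travel via the vise and take a wrist picture there.

```bash
python3 -m jog '{"delta_pos":[[-0.5,-0.5,0],[-1,-1,0],[-1,-1,0],[-1,-1,0],[-1,-1,0],[-1,-1,0],[-1,-1,0],[-1,-1,0]],"roll":[0,0,0,0,0,0,0,0]}' -1 && python3 -m jog '{"delta_pos":[[-0.25,-0.25,0],[-0.5,-0.5,-0.1],[-0.7,-0.7,-0.2],[-0.7,-0.7,-0.2],[-0.7,-0.7,-0.2],[-0.7,-0.7,-0.2],[-0.7,-0.7,-0.2],[-0.7,-0.7,-0.2]],"roll":[0,0,0.05,0.1,0.15,0.2,0.25,0.336]}' -1
python3 - <<'E'
from h import *
s=manip.get_state();print(s['clock'],s['ee_pos'],s['tool_rot'],s['joint_positions'])
f=grab('wrist','w1');print(-f['R'].T@f['t'],f['R'][2],f['intrinsics'][0,0])
E
```

```text
clock: 1.1
ee_pos: [0.3938, 0.2599, 0.2387]
tool_rot: [-0.0, 0.213, 0.977, 0.0]
wrist_force: [-0.3, -0.2, -0.2]
grip_width: 0.0883
gripper_force: 0.0
clock: 2.1
ee_pos: [0.4804, 0.029, 0.2886]
tool_rot: [-0.0, 0.647, 0.763, -0.0]
wrist_force: [0.5, -0.7, 0.1]
grip_width: 0.0883
gripper_force: 0.0
2.1 [0.48035598 0.0289757  0.28855082] [-1.26070965e-04  6.46590488e-01  7.62837286e-01 -1.13920718e-05] [-0.49413195  0.1911833   0.39106396  1.93323955 -0.08462781  1.03306071
  0.09851394]
[0.46864935 0.10445455 0.43460309] [ 0.04929296 -0.29162535 -0.95526167] 286.53382900271504
```

View pics/w1.png

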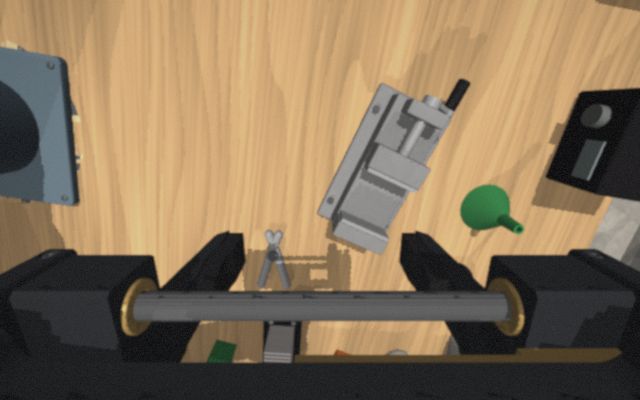

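The wrist view shows the vise at (385,170), with its crank knob up at (458,95). The carrier is further down, at (283,340). I'll measure the vise here and move closer to the carrier.

```bash
cat > vise.py <<'E'
from h import *
import sys
f=load(sys.argv[1]); P=cloud(f); z=P[...,2]
m0=(P[...,0]>.42)&(P[...,0]<.72)&(P[...,1]>-.13)&(P[...,1]<.19)
for z0,z1 in((.006,.02),(.045,.056),(.078,.092)):
    n2,l,s,c=cv2.connectedComponentsWithStats((m0&(z>z0)&(z<z1)).astype(np.uint8))
    for i in range(1,n2):
        if s[i,4]<40: continue
        Q=P[l==i]; r=cv2.minAreaRect((Q[:,:2]*1000).astype(np.float32))
        print(z0,s[i],np.round(r[0],1),np.round(r[1],1),round(r[2],1),'z',round(np.median(Q[:,2])*1000,1))
# black knob
d=(f['color'].max(2)<55)&m0&(z>.02)&(z<.125)&(P[...,1]>.1)
Q=P[d];print('knob',len(Q),np.median(Q,0),Q.min(0),Q.max(0))
E
python3 vise.py w1
python3 -m jog '{"delta_pos":[[-0.25,-0.06,0],[-0.5,-0.12,0],[-0.75,-0.18,0],[-1,-0.24,0],[-1,-0.24,0],[-1,-0.24,0],[-1,-0.24,0]],"roll":[0.025,0.025,0.025,0.025,0.025,0.025,0.025]}' -1
python3 - <<'E'
from h import *
s=manip.get_state();print(s['clock'],s['ee_pos'],s['tool_rot'],s['qvel'])
f=grab('wrist','w2');P=cloud(f)
for z0,z1 in((.004,.016),(.06,.075)):
    m=(P[...,0]>.39)&(P[...,0]<.53)&(P[...,1]>-.46)&(P[...,1]<-.24)&(P[...,2]>z0)&(P[...,2]<z1)
    n2,l,st,c=cv2.connectedComponentsWithStats(m.astype(np.uint8))
    for i in range(1,n2):
        if st[i,4]<50: continue
        Q=P[l==i]; r=cv2.minAreaRect((Q[:,:2]*1000).astype(np.float32))
        print(z0,st[i],np.round(r[0],1),np.round(r[1],1),round(r[2],1),'z',round(np.median(Q[:,2])*1000,1))
E
```

```text
0.006 [ 318   83   95  137 2321] [528.6  43.9] [217.   48.5] 67.8 z 12.2
0.006 [423 118  29  48 176] [642.3  82.1] [73.8  8.1] 74.0 z 12.1
0.006 [385 190  26  43 152] [611.  -33.4] [76.3  8.6] 72.9 z 12.3
0.006 [464 199   7  16  40] [718.1  -8.2] [26.4  3.7] 89.5 z 7.9
0.006 [270 231  13  19 188] [ 429.3 -113.9] [31.6 18.3] 89.6 z 12.9
0.045 [444  79  25  31 208] [632.5 145.9] [38.   8.9] 74.3 z 53.4
0.045 [451  83  20  33  89] [638.4 140.9] [41.8  8.8] 76.0 z 55.0
0.045 [ 332   94   84  136 3679] [571.8  30.2] [198.9  74.4] 74.6 z 50.2
0.045 [409 125  33  39 593] [611.9  78.7] [48.8 22.7] 75.0 z 50.3
0.078 [407  96  43  34 798] [596.7 120.1] [30.7 49.7] 71.6 z 82.0
0.078 [ 367  144   64   50 1689] [575.9  45.3] [37.1 74.2] 74.8 z 84.6
0.078 [ 333  217   57   38 1067] [548.7 -52.7] [27.1 73.9] 75.1 z 84.8
knob 308 [0.63308862 0.14600111 0.0555015 ] [0.62450007 0.12765197 0.04764849] [0.64228151 0.16276573 0.05817874]
clock: 3.02
ee_pos: [0.4634, -0.2271, 0.2885]
tool_rot: [-0.0, 0.673, 0.739, 0.0]
wrist_force: [0.2, 0.6, -0.4]
grip_width: 0.0881
gripper_force: 0.0
3.025 [ 0.46342672 -0.22709097  0.28846237] [-4.54613457e-04  6.73380954e-01  7.39295471e-01  3.01017409e-04] [-3.83461892e-03 -1.83617528e-03  6.03960631e-03  1.91603515e-03
  9.31757944e-04  9.27195084e-06  1.30362399e-03]
0.004 [ 294  184   45   89 1447] [ 465.9 -344.6] [ 70. 155.] 5.2 z 8.1
0.06 [ 299  206   33   81 2356] [ 465.8 -345.7] [ 44.  124.6] 5.2 z 67.2
```

View pics/w2.png

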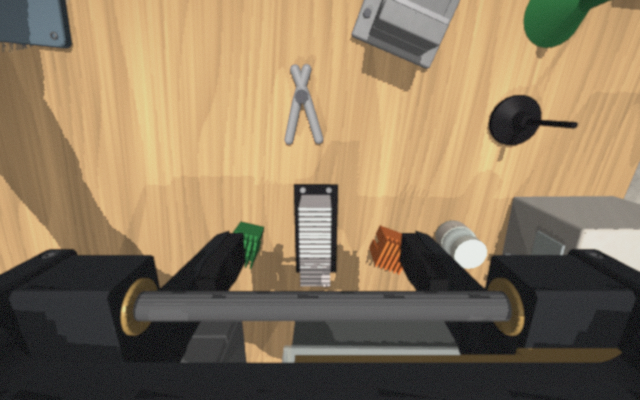

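The wrist view shows the carrier at (316,235), with the green look-alike at (250,240) and the orange one at (385,245). I'll go above it with the fingers partly closed to clear both, then check the clearances.

```bash
python3 -m jog '{"delta_pos":[[-0.24,-0.022,0],[-0.47,-0.044,0.2],[-0.47,-0.044,0.4],[-0.47,-0.044,0.6],[-0.47,-0.044,0.6],[-0.47,-0.044,0.6]],"roll":[0,0,0,0,0,0]}' -0.45
python3 - <<'E'
from h import *
f=load('w2');P=cloud(f);hsv=cv2.cvtColor(f['color'],cv2.COLOR_RGB2HSV)
for n,lo,hi in(('g',50,80),('o',0,14)):
    m=(hsv[...,0]>=lo)&(hsv[...,0]<=hi)&(hsv[...,1]>170)&(P[...,2]>.01)&(P[...,1]<-.25)&(P[...,2]<.1)
    Q=P[m];print(n,len(Q),np.percentile(Q,1,axis=0),np.percentile(Q,99,axis=0))
E
```

```text
clock: 3.82
ee_pos: [0.4634, -0.3474, 0.1406]
tool_rot: [0.001, 0.675, 0.738, 0.0]
wrist_force: [-0.8, -0.1, 0.6]
grip_width: 0.0642
gripper_force: 0.0Traceback (most recent call last):
  File "<stdin>", line 5, in <module>
    return _quantile_unchecked(
        a, q, axis, out, overwrite_input, method, keepdims, weights)
    return _ureduce(a,
                    func=_quantile_ureduce_func,
    ...<5 lines>...
                    overwrite_input=overwrite_input,
                    method=method)
    r = func(a, **kwargs)
    result = _quantile(arr,
                       quantiles=q,
    ...<2 lines>...
                       out=out,
                       weights=wgt)
    slices_having_nans = np.isnan(arr[-1, ...])
                                  ~~~^^^^^^^^^
IndexError: index -1 is out of bounds for axis 0 with size 0
```

```bash
python3 - <<'E'
from h import *
for s in('top0','side0'):
    f=load(s);P=cloud(f);c=f['color'].astype(int);r,g,b=c[...,0],c[...,1],c[...,2]
    roi=(P[...,1]<-.25)&(P[...,1]>-.5)&(P[...,0]>.3)&(P[...,0]<.66)&(P[...,2]>.01)&(P[...,2]<.1)
    for n,m in(('g',(g>1.4*r)&(g>1.4*b)),('o',(r>2*g)&(r>2.5*b))):
        Q=P[m&roi];print(s,n,len(Q),np.nanmin(Q,0) if len(Q) else'',np.nanmax(Q,0) if len(Q) else '')
st=manip.get_state();print(st['ee_pos'],st['tool_rot'])
E
```

```text
top0 g 385 [ 0.33308091 -0.39005469  0.01035174] [ 0.37495513 -0.34227202  0.0642933 ]
top0 o 205 [ 0.55361845 -0.37866083  0.01097788] [ 0.60058355 -0.32810533  0.0610909 ]
side0 g 370 [ 0.33232637 -0.38960699  0.01071852] [ 0.37645756 -0.34250921  0.06599298]
side0 o 301 [ 0.55345894 -0.37989898  0.01150353] [ 0.60110631 -0.32876023  0.06428893]
[ 0.46344893 -0.34744772  0.14055709] [1.08174939e-03 6.74501127e-01 7.38272948e-01 3.36847816e-04]
```

```bash
python3 -m jog '{"delta_pos":[[0,0,0.1],[0,0,0.2],[0,0,0.3],[0,0,0.38],[0,0,0.44],[0,0,0.47],[0,0,0.47],[0,0,0.47]],"roll":[0,0,0,0,0,0,0,0]}' -0.45 && python3 -m jog '{"delta_pos":[[0,0,0],[0,0,0],[0,0,0],[0,0,0],[0,0,0]],"roll":[0,0,0,0,0]}' 1 15
```

```text
clock: 4.82
ee_pos: [0.4624, -0.3479, 0.0218]
tool_rot: [0.0, 0.675, 0.738, 0.0]
wrist_force: [0.5, 0.6, -0.6]
grip_width: 0.064
gripper_force: 0.0
clock: 5.45
ee_pos: [0.4626, -0.3477, 0.0216]
tool_rot: [0.001, 0.675, 0.738, 0.0]
wrist_force: [1.8, 0.7, 3.6]
grip_width: 0.0439
gripper_force: 15.0
```

```bash
python3 -m jog '{"delta_pos":[[0,0,0],[0,0,-0.03],[0,0,-0.06],[0,0,-0.1],[0,0,-0.15],[0,0,-0.2],[0,0,-0.26],[0,0,-0.34],[0,0,-0.44],[0,0,-0.56],[0,0,-0.6],[0,0,-0.6]],"roll":[0,0,0,0,0,0,0,0,0,0,0,0]}' 1 35
python3 - <<'E'
from h import *
s=manip.get_state();print(s['ee_pos'],s['tool_rot'],s['wrist_force'])
f=grab('side','side1');w=grab('wrist','w3')
W=np.zeros((600,800,3),np.uint8);W[:400,:640]=w['color']
c=cv2.resize(f['color'][240:360,290:420],None,fx=3,fy=3);W[240:600,410:800]=c
cv2.imwrite('pics/m3.png',W[:,:,::-1])
E
```

```text
clock: 6.95
ee_pos: [0.4621, -0.3476, 0.1718]
tool_rot: [0.0, 0.675, 0.738, 0.0]
wrist_force: [-0.3, -0.2, -2.3]
grip_width: 0.0437
gripper_force: 35.0
[ 0.46213994 -0.34761854  0.1717676 ] [4.83134404e-04 6.75095765e-01 7.37729924e-01 1.84361283e-04] [-0.28098981 -0.1528219  -2.30360783]
```

View pics/m3.png

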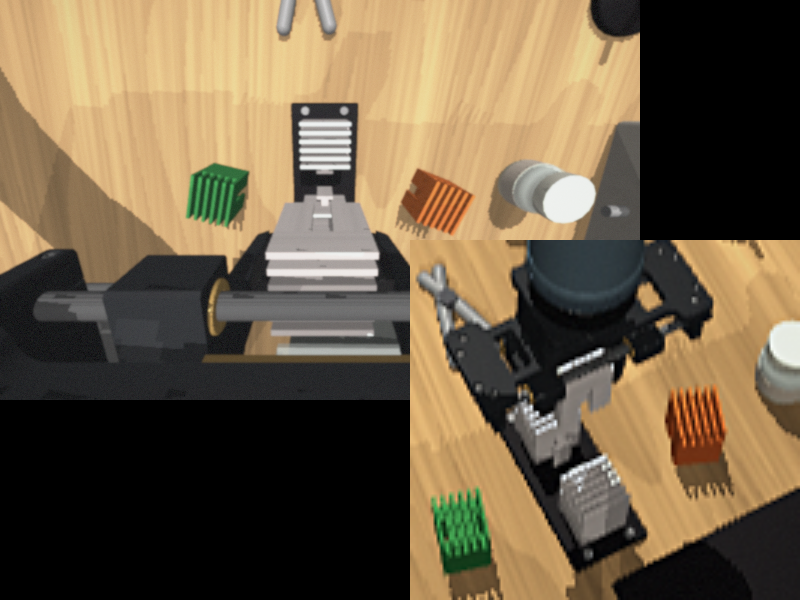

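The module is held upright and clear of the carrier, and its slotted face is at (322,215) in the wrist view. The side view shows the two outer modules still in place. Next I'll measure where the module sits in the grip and work out the shift to the vise.

```bash
python3 - <<'E'
from h import *
from scipy.spatial.transform import Rotation as Ro
s=manip.get_state();R=Ro.from_quat(s['tool_rot'],scalar_first=True).as_matrix();T=s['ee_pos']
for n in('w3','side1'):
    f=load(n);P=cloud(f);L=(P-T)@R
    b=f['z_map']>0
    m=b&(abs(L[...,1])<.03)&(abs(L[...,0])<.04)&(L[...,2]>-.055)&(L[...,2]<.02)
    Q=L[m];print(n,len(Q),'x',np.percentile(Q[:,0],[1,5,25,50,75,95,99])*1e3,'y',np.percentile(Q[:,1],[1,50,99])*1e3,'z',np.percentile(Q[:,2],[1,50,99])*1e3)
    F=Q[(Q[:,2]>-.02)&(Q[:,2]<.012)];print('face',np.percentile(F[:,0],[2,10,50,90,98])*1e3,len(F))
u=np.array([-.265,-.964,0]);X=R[:,0];Y=R[:,1]
print(X,Y,'Yang',np.degrees(np.arctan2(Y[1],Y[0])))
tgt=np.array([.5563,-.0125,T[2]]);print('delta tool mm',R.T@(tgt-T)*1e3)
E
```

```text
w3 11576 x [-17.5352592  -15.71854813   6.96176135  14.14665629  21.61890934
  22.02862421  22.25804415] y [-2.91368973e+01 -2.21329926e-02  2.91182862e+01] z [-48.81852701 -42.97841605  10.27293107]
face [ 8.28968974 10.32512601 21.63804258 21.98326483 22.16531404] 1840
side1 277 x [-17.48997725 -17.07615492 -16.34439664 -15.59501892  -9.31651815
   0.13481124   1.80834267] y [-24.45860065   2.43065754  29.0784061 ] z [-50.71766032 -27.91979444  12.665557  ]
face [-17.18624056 -16.8464787  -15.79280697  -7.6413944   -6.17782554] 111
[-8.85611592e-02  9.96070252e-01  9.86757327e-04] [ 0.99606998  0.08856227 -0.00115019] Yang 5.080904543278786
delta tool mm [3.24815542e+02 1.24061835e+02 1.77819911e-01]
```

```bash
python3 -m jog '{"delta_pos":[[0.1,0.05,0],[0.25,0.12,0],[0.4,0.2,0],[0.55,0.27,0],[0.7,0.34,0],[0.85,0.42,0],[0.95,0.47,0],[1,0.491,0],[1,0.491,0]],"roll":[0,0,0,0,0,0,0,0,0]}' 1 35 && python3 -m jog '{"delta_pos":[[0.06,0,0],[0.13,0,0],[0.2,0,0],[0.26,0,0],[0.294,0,0],[0.294,0,0],[0.294,0,0],[0.294,0,0]],"roll":[0.03,0.06,0.09,0.1136,0.1136,0.1136,0.1136,0.1136]}'
python3 - <<'E'
from h import *
from scipy.spatial.transform import Rotation as Ro
s=manip.get_state();R=Ro.from_quat(s['tool_rot'],scalar_first=True).as_matrix();T=s['ee_pos']
print(T,'Yang',np.degrees(np.arctan2(R[1,1],R[0,1])),'delta mm',R.T@(np.array([.5558,-.0144,T[2]])-T)*1e3)
f=grab('wrist','w4')
E
python3 vise.py w4
```

```text
clock: 8.18
ee_pos: [0.5617, -0.0874, 0.1705]
tool_rot: [-0.0, 0.675, 0.738, -0.0]
wrist_force: [-0.0, -0.5, -3.0]
grip_width: 0.0438
gripper_force: 35.0
clock: 9.18
ee_pos: [0.5557, -0.0154, 0.1713]
tool_rot: [0.0, 0.796, 0.606, -0.0]
wrist_force: [-0.6, -0.5, -3.2]
grip_width: 0.0435
gripper_force: 35.0
[ 0.55567747 -0.01539408  0.17131914] Yang -15.41950569435998 delta mm [ 9.90881489e-01 -1.46191538e-01 -2.82100694e-04]
0.006 [ 264   19   23  209 2742] [523.6  43.9] [213.1  16.6] 74.6 z 12.1
0.006 [ 362   20   24  209 2671] [619.7  16. ] [213.2  16.1] 74.5 z 12.1
0.006 [464 118   8  27 103] [717.9  -7.8] [ 4.2 28.1] 0.1 z 8.4
0.006 [468 221  17  16 169] [ 712.7 -121.8] [16.  14.2] 88.5 z 11.3
0.045 [ 334    0   40  100 2362] [612.9  93.9] [77.5 30.7] 72.8 z 50.2
0.045 [ 281   16   36   84 2298] [567.8 100.1] [64.8 29.7] 74.5 z 50.2
0.045 [ 285  147   79   69 4495] [560.7  -9.3] [65.8 74.1] 74.6 z 50.1
0.078 [ 291    0   69   35 2087] [595.5 117.1] [22.5 49.9] 74.1 z 81.9
0.078 [ 278   98   95   49 4315] [575.8  45.2] [37.2 74. ] 74.8 z 84.5
knob 13 [0.60363018 0.10358536 0.07417604] [0.60031789 0.10149873 0.06309338] [0.61155199 0.10452911 0.07668399]
```

View pics/w4.png

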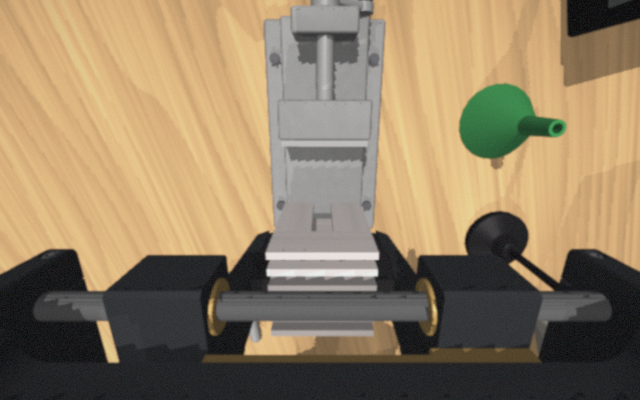

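The jaws are at (325,120) and the held module at (322,245), so they line up in the image. I'll check the wrist camera's sideways bias against the gripped module, which should be at tool y = 0.

```bash
python3 - <<'E'
from h import *
from scipy.spatial.transform import Rotation as Ro
s=manip.get_state();R=Ro.from_quat(s['tool_rot'],scalar_first=True).as_matrix();T=s['ee_pos']
f=load('w4');L=(cloud(f)-T)@R;b=f['z_map']>0
m=b&(abs(L[...,0]-.0218)<.0015)&(L[...,2]<.012)&(L[...,2]>-.03)
print('mod y',np.percentile(L[m][:,1],[1,3,97,99])*1e3,m.sum(),L[m][:,2].max())
m=b&(L[...,0]>-.02)&(L[...,0]<.018)&(L[...,2]<-.042)&(L[...,2]>-.05)&(abs(L[...,1])<.03)
print('top y',np.percentile(L[m][:,1],[1,3,97,99])*1e3,'z',np.median(L[m][:,2]))
zb=T[2]
m=b&(abs(zb-L[...,2]-.0845)<.004)&(L[...,0]>.03)&(L[...,0]<.09)&(abs(L[...,1])<.06)
print('jaw y',np.percentile(L[m][:,1],[.5,2,98,99.5])*1e3,'x',np.percentile(L[m][:,0],[1,99])*1e3)
m=b&(abs(zb-L[...,2]-.0122)<.004)&(L[...,0]>.0)&(L[...,0]<.15)&(abs(L[...,1])<.08)
print('base y',np.percentile(L[m][:,1],[.5,99.5])*1e3)
E
```

```text
mod y [-20.47660635 -19.72277013  22.10035824  22.83239844] 2156 0.011997368980919573
top y [-28.39716034 -27.254354    26.30849661  28.81338367] z -0.045639633275289096
jaw y [-33.15349995 -31.79249231  38.14548993  39.48348209] x [45.22243785 80.61504085]
base y [-54.4176979  61.0695086]
```

```bash
python3 -m jog '{"delta_pos":[[0.008,0.004,0],[0.008,0.004,0.06],[0.008,0.004,0.14],[0.008,0.004,0.22],[0.008,0.004,0.3],[0.008,0.004,0.36],[0.008,0.004,0.4],[0.008,0.004,0.42],[0.008,0.004,0.42],[0.008,0.004,0.42]],"roll":[0,0,0,0,0,0,0,0,0,0]}'
```

```text
clock: 10.48
ee_pos: [0.5576, -0.0128, 0.0667]
tool_rot: [0.0, 0.795, 0.606, 0.0]
wrist_force: [0.2, -0.6, -2.3]
grip_width: 0.044
gripper_force: 35.0
```

```bash
python3 -m jog '{"delta_pos":[[0,0,0.004],[0,0,0.008],[0,0,0.01],[0,0,0.01],[0,0,0.01]],"roll":[0,0,0,0,0]}'
```

```text
clock: 11.1
ee_pos: [0.5572, -0.0128, 0.0637]
tool_rot: [0.0, 0.795, 0.606, 0.0]
wrist_force: [-0.1, -0.5, -2.5]
grip_width: 0.0437
gripper_force: 35.0
```

```bash
python3 -m jog '{"delta_pos":[[0,0,0.002],[0,0,0.004],[0,0,0.004],[0,0,0.004]],"roll":[0,0,0,0]}'
```

```text
clock: 11.6
ee_pos: [0.5572, -0.0128, 0.0635]
tool_rot: [-0.0, 0.795, 0.606, 0.0]
wrist_force: [-3.1, 0.6, 9.1]
grip_width: 0.0439
gripper_force: 35.0
```

Contact, at about +11 N. Releasing and rising.

```bash
python3 -m jog '{"delta_pos":[[0,0,0],[0,0,0],[0,0,0],[0,0,0]],"roll":[0,0,0,0]}' -0.5 && python3 -m jog '{"delta_pos":[[0,0,-0.04],[0,0,-0.1],[0,0,-0.2],[0,0,-0.32],[0,0,-0.44],[0,0,-0.56],[0,0,-0.6],[0,0,-0.6]],"roll":[0,0,0,0,0,0,0,0]}'
python3 - <<'E'
from h import *
from scipy.spatial.transform import Rotation as Ro
s=manip.get_state();R=Ro.from_quat(s['tool_rot'],scalar_first=True).as_matrix();T=s['ee_pos'];print(T,s['tool_rot'])
f=grab('wrist','w5');b=grab('side','side5')
P=cloud(b);z=P[...,2]
for z0,z1 in((.08,.09),(.1,.118)):
    m=(P[...,0]>.48)&(P[...,0]<.64)&(P[...,1]>-.1)&(P[...,1]<.08)&(z>z0)&(z<z1)
    n2,l,st,c=cv2.connectedComponentsWithStats(m.astype(np.uint8))
    for i in range(1,n2):
        if st[i,4]<25: continue
        Q=P[l==i]; r=cv2.minAreaRect((Q[:,:2]*1000).astype(np.float32))
        print(z0,st[i],np.round(r[0],1),np.round(r[1],1),round(r[2],1),'z',round(np.median(Q[:,2])*1000,1))
W=np.zeros((600,800,3),np.uint8);W[:400,:640]=f['color']
W[280:600,500:800]=cv2.resize(b['color'][150:246,290:380],(300,320),interpolation=cv2.INTER_CUBIC)
cv2.imwrite('pics/m5.png',W[:,:,::-1])
E
```

```text
clock: 12.1
ee_pos: [0.5572, -0.0128, 0.0627]
tool_rot: [0.0, 0.795, 0.606, -0.0]
wrist_force: [0.6, 0.2, 0.7]
grip_width: 0.0662
gripper_force: 0.0
clock: 13.1
ee_pos: [0.5574, -0.0126, 0.2132]
tool_rot: [0.0, 0.795, 0.606, 0.001]
wrist_force: [-0.8, -0.2, -1.1]
grip_width: 0.0659
gripper_force: 0.0
[ 0.55735162 -0.0126418   0.21323058] [1.80837396e-04 7.95272073e-01 6.06252361e-01 6.10572413e-04]
0.08 [313 177  25  13 208] [574.2  51.1] [47.6 73.9] 73.4 z 85.0
0.08 [317 205  26  11 201] [545.4 -52. ] [32.9 74.1] 76.6 z 84.6
0.1 [320 186  16  15 191] [556.9  -9.5] [44.5 44.1] 72.2 z 108.7
```

View pics/m5.png

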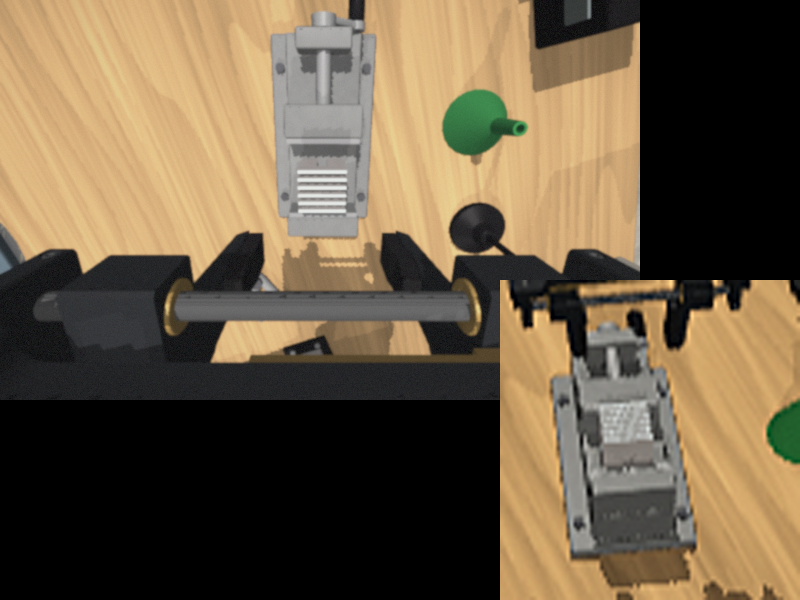

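The module stands upright and square between the jaws at (323,190), and the knob shows at (357,8). Next I'll go above the knob and measure it.

```bash
python3 -m jog '{"delta_pos":[[0.2,0.04,0],[0.4,0.08,0],[0.6,0.11,0],[0.73,0.13,0],[0.73,0.13,0],[0.73,0.13,0]],"roll":[0,0,0,0,0,0]}' -0.3
python3 - <<'E'
from h import *
from scipy.spatial.transform import Rotation as Ro
s=manip.get_state();R=Ro.from_quat(s['tool_rot'],scalar_first=True).as_matrix();T=s['ee_pos'];print(T,'Yang',np.degrees(np.arctan2(R[1,1],R[0,1])))
def rep(n,f,bias=0):
    P=cloud(f);z=P[...,2];L=(P-T)@R
    m=(f['color'].max(2)<70)&(abs(P[...,0]-.635)<.05)&(abs(P[...,1]-.145)<.05)&(z>.025)&(z<.12)
    n2,l,st,c=cv2.connectedComponentsWithStats(m.astype(np.uint8))
    for i in range(1,n2):
        if st[i,4]<8: continue
        Q=P[l==i]; r=cv2.minAreaRect((Q[:,:2]*1000).astype(np.float32));q=L[l==i]*1e3
        print(n,st[i],np.round(r[0],1),np.round(r[1],1),round(r[2],1),'z',np.percentile(Q[:,2],[5,50,95]).round(4),'toolx',np.percentile(q[:,0],[2,98]).round(1),'y',np.percentile(q[:,1],[2,50,98]).round(1))
rep('w6',grab('wrist','w6'));rep('top0',load('top0'));rep('side0',load('side0'));rep('w1',load('w1'))
E
```

```text
clock: 13.95
ee_pos: [0.6362, 0.153, 0.2117]
tool_rot: [0.0, 0.796, 0.606, -0.001]
wrist_force: [-1.2, -0.4, 0.2]
grip_width: 0.0574
gripper_force: 0.0
[0.63618631 0.15296121 0.21169313] Yang -15.4484223360526
w6 [317 168  13  34 419] [636.1 145.5] [37.3 13.5] 75.0 z [0.052  0.0553 0.057 ] toolx [-24.3  11.3] y [-4.5  2.1  8.9]
top0 [264 172  14   9  71] [631.9 143.5] [35.  12.9] 74.7 z [0.0512 0.054  0.057 ] toolx [-26.5   6.5] y [-7.8 -2.3  4.4]
side0 [328 159   6   8  31] [630.  137.3] [56.7 15.3] 71.5 z [0.0488 0.0564 0.0708] toolx [-40.4  10.7] y [-9.  -1.7  5.7]
side0 [325 169   7   9  43] [610.1 103.7] [36.5 16. ] 25.5 z [0.0475 0.0614 0.0778] toolx [-63.8 -48. ] y [-25.7 -15.7  -5. ]
w1 [445  80  24  30 329] [633.9 145.3] [35.4 11.7] 74.9 z [0.0501 0.0554 0.0574] toolx [-24.5   9.2] y [-5.6 -1.3  5.3]
```

View pics/w6.png

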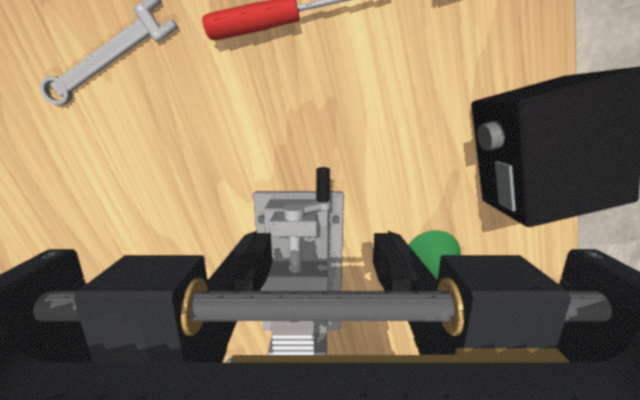

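The knob is visible at (323,184) in the wrist view, parallel to the vise screw. The wrist and top cameras give its centre at z≈0.049, which puts the crank at about -2.16 rad. I'll descend around it, 10 mm outboard of its middle.

```bash
python3 -m jog '{"delta_pos":[[0.012,-0.004,0.1],[0.012,-0.004,0.25],[0.012,-0.004,0.4],[0.012,-0.004,0.52],[0.012,-0.004,0.62],[0.012,-0.004,0.69],[0.012,-0.004,0.7],[0.012,-0.004,0.7]],"roll":[0,0,0,0,0,0,0,0]}' -0.3
```

```text
clock: 15.0
ee_pos: [0.6373, 0.1574, 0.0385]
tool_rot: [0.0, 0.795, 0.606, 0.0]
wrist_force: [-0.4, 0.6, 0.1]
grip_width: 0.0575
gripper_force: 0.0
```

```bash
python3 -m jog '{"delta_pos":[[-0.01,-0.004,0.004],[-0.01,-0.004,0.004],[-0.01,-0.004,0.004]],"roll":[0,0,0]}' -0.3 && python3 -m jog '{"delta_pos":[[0,0,0],[0,0,0],[0,0,0],[0,0,0],[0,0,0],[0,0,0]],"roll":[0,0,0,0,0,0]}' 1 30
```

```text
clock: 15.38
ee_pos: [0.6353, 0.1557, 0.0371]
tool_rot: [0.0, 0.795, 0.606, 0.0]
wrist_force: [0.2, 0.4, -0.2]
grip_width: 0.0572
gripper_force: 0.0
clock: 16.12
ee_pos: [0.6361, 0.1553, 0.037]
tool_rot: [0.001, 0.795, 0.606, 0.001]
wrist_force: [4.4, 0.2, -2.4]
grip_width: 0.0148
gripper_force: 30.0
```

```bash
cat > tab.py <<'E'
import sys,numpy as np
s,st,n=map(float,sys.argv[1:4]); r=np.radians
print([[0,round(float(-.152*(np.sin(r(s+st*k))-np.sin(r(s)))),3),round(float(-.152*(np.cos(r(s+st*k))-np.cos(r(s)))),3)] for k in range(1,int(n)+1)])
E
python3 tab.py -123.5 15 12; python3 tab.py 56.5 20 12
```

```text
[[0, 0.017, -0.036], [0, 0.025, -0.075], [0, 0.022, -0.114], [0, 0.009, -0.152], [0, -0.013, -0.185], [0, -0.043, -0.211], [0, -0.079, -0.228], [0, -0.117, -0.236], [0, -0.157, -0.233], [0, -0.195, -0.22], [0, -0.227, -0.198], [0, -0.254, -0.168]]
[[0, -0.021, 0.048], [0, -0.024, 0.101], [0, -0.009, 0.152], [0, 0.022, 0.194], [0, 0.066, 0.223], [0, 0.117, 0.236], [0, 0.17, 0.23], [0, 0.217, 0.206], [0, 0.254, 0.168], [0, 0.275, 0.119], [0, 0.278, 0.067], [0, 0.263, 0.016]]
```

```bash
python3 -m jog '{"delta_pos":[[0,0.017,-0.036],[0,0.025,-0.075],[0,0.022,-0.114],[0,0.009,-0.152],[0,-0.013,-0.185],[0,-0.043,-0.211],[0,-0.079,-0.228],[0,-0.117,-0.236],[0,-0.157,-0.233],[0,-0.195,-0.22],[0,-0.227,-0.198],[0,-0.254,-0.168]],"roll":[0,0,0,0,0,0,0,0,0,0,0,0]}'
python3 - <<'E'
from h import *
f=grab('side','side7')
s=manip.get_state();print(s['ee_pos'],s['wrist_force'],s['grip_width'])
cv2.imwrite('pics/c7.png',cv2.resize(f['color'][130:240,280:390,::-1],(600,600),interpolation=cv2.INTER_CUBIC))
E
```

```text
clock: 17.62
ee_pos: [0.575, 0.1723, 0.0787]
tool_rot: [0.001, 0.795, 0.606, 0.001]
wrist_force: [9.8, -1.4, -3.0]
grip_width: 0.015
gripper_force: 30.0
[0.57452157 0.17239931 0.0776912 ] [ 8.2932422  -1.7463377  -3.76615085] 0.01476833780169072
```

View pics/c7.png

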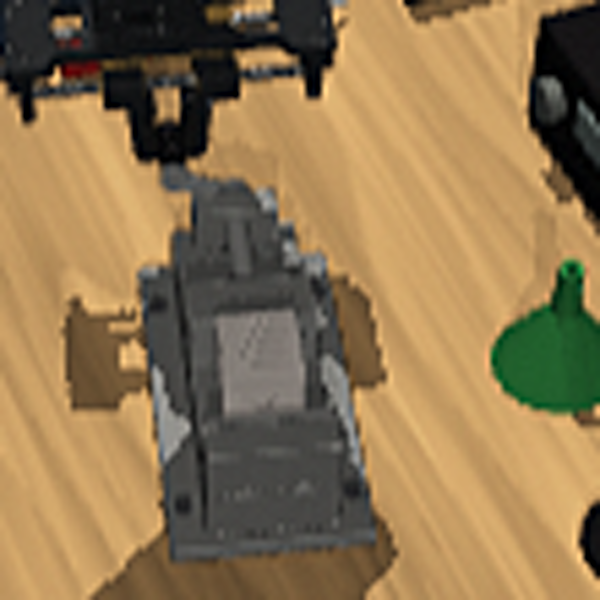

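The knob is following and the crank arm is now at the lower left, at (180,178) in the crop. Continuing the circle.

```bash
python3 -m jog '{"delta_pos":[[0,-0.018,0.048],[0,-0.021,0.101],[0,-0.006,0.152],[0,0.025,0.194],[0,0.069,0.223],[0,0.12,0.236],[0,0.173,0.23],[0,0.22,0.206],[0,0.257,0.168],[0,0.278,0.119],[0,0.281,0.067],[0,0.266,0.016]],"roll":[0,0,0,0,0,0,0,0,0,0,0,0]}'; python3 tab.py 296.5 20 12;python3 tab.py 536.5 18 10
```

```text
clock: 19.18
ee_pos: [0.6406, 0.1541, 0.0758]
tool_rot: [0.002, 0.796, 0.606, 0.002]
wrist_force: [5.5, -0.5, -2.4]
grip_width: 0.0147
gripper_force: 30.0
[[0, -0.031, -0.042], [0, -0.075, -0.072], [0, -0.127, -0.084], [0, -0.179, -0.078], [0, -0.226, -0.054], [0, -0.263, -0.016], [0, -0.284, 0.032], [0, -0.287, 0.085], [0, -0.272, 0.136], [0, -0.241, 0.178], [0, -0.197, 0.207], [0, -0.145, 0.22]]
[[0, 0.047, -0.005], [0, 0.091, -0.024], [0, 0.127, -0.055], [0, 0.151, -0.096], [0, 0.161, -0.142], [0, 0.156, -0.19], [0, 0.137, -0.233], [0, 0.106, -0.269], [0, 0.065, -0.293], [0, 0.019, -0.303]]
```

```bash
python3 -m jog '{"delta_pos":[[0,-0.03,-0.042],[0,-0.073,-0.072],[0,-0.125,-0.084],[0,-0.177,-0.078],[0,-0.224,-0.054],[0,-0.261,-0.016],[0,-0.282,0.032],[0,-0.285,0.085],[0,-0.27,0.136],[0,-0.239,0.178],[0,-0.195,0.207],[0,-0.143,0.22]],"roll":[0,0,0,0,0,0,0,0,0,0,0,0]}' 
python3 - <<'E'
from h import *
s=manip.get_state();print(s['ee_pos'],s['wrist_force'],s['grip_width'])
f=grab('side','side8');P=cloud(f);z=P[...,2]
for z0,z1 in((.08,.09),(.1,.118)):
    m=(P[...,0]>.48)&(P[...,0]<.64)&(P[...,1]>-.1)&(P[...,1]<.08)&(z>z0)&(z<z1)
    n2,l,st,c=cv2.connectedComponentsWithStats(m.astype(np.uint8))
    for i in range(1,n2):
        if st[i,4]<25: continue
        Q=P[l==i]; r=cv2.minAreaRect((Q[:,:2]*1000).astype(np.float32))
        print(z0,st[i],np.round(r[0],1),np.round(r[1],1),round(r[2],1))
E
```

```text
clock: 20.68
ee_pos: [0.606, 0.1637, 0.0213]
tool_rot: [0.001, 0.796, 0.606, 0.001]
wrist_force: [-2.8, -2.2, 33.2]
grip_width: 0.0151
gripper_force: 30.0
[0.60601605 0.16366315 0.02128537] [-2.84833149 -2.20669618 33.16271186] 0.015053712445298621
0.08 [314 183  25  12 135] [567.   25.7] [40.3 73.2] 74.4
0.08 [317 202  26  13 214] [546.9 -47.5] [39.5 73.2] 74.0
0.1 [320 187  16  14 192] [556.4 -11.1] [43.1 44.1] 70.5
```

```bash
python3 -m jog '{"delta_pos":[[0,0.047,-0.007],[0,0.091,-0.026],[0,0.127,-0.057],[0,0.151,-0.098],[0,0.161,-0.144],[0,0.156,-0.192],[0,0.137,-0.235],[0,0.106,-0.271],[0,0.065,-0.295],[0,0.019,-0.305],[0,0.019,-0.305]],"roll":[0,0,0,0,0,0,0,0,0,0,0]}' 
python3 tab.py 716.5 12 12
python3 - <<'E'
from h import *
from scipy.spatial.transform import Rotation as Ro
s=manip.get_state();print(s['ee_pos'],s['wrist_force'])
f=grab('side','side9');g=grab('top','top9')
for n,f in(('s',f),('t',g)):
    P=cloud(f);z=P[...,2]
    for z0,z1 in((.08,.09),(.1,.118)):
        m=(P[...,0]>.48)&(P[...,0]<.64)&(P[...,1]>-.1)&(P[...,1]<.08)&(z>z0)&(z<z1)
        n2,l,st,c=cv2.connectedComponentsWithStats(m.astype(np.uint8))
        for i in range(1,n2):
            if st[i,4]<25: continue
            Q=P[l==i]; r=cv2.minAreaRect((Q[:,:2]*1000).astype(np.float32))
            print(n,z0,st[i],np.round(r[0],1),np.round(r[1],1),round(r[2],1))
E
```

```text
clock: 22.1
ee_pos: [0.6078, 0.1632, 0.0978]
tool_rot: [-0.0, 0.795, 0.606, 0.0]
wrist_force: [-1.5, -0.5, 14.0]
grip_width: 0.0149
gripper_force: 30.0
[[0, -0.032, 0.001], [0, -0.063, 0.009], [0, -0.091, 0.024], [0, -0.116, 0.043], [0, -0.136, 0.068], [0, -0.151, 0.096], [0, -0.159, 0.127], [0, -0.161, 0.158], [0, -0.156, 0.19], [0, -0.145, 0.22], [0, -0.128, 0.246], [0, -0.106, 0.269]]
[0.6077925  0.16324109 0.0978138 ] [-1.49706955 -0.50575363 14.03688946]
s 0.08 [314 185  25  12 136] [565.1  18.9] [38.4 73.3] 75.7
s 0.08 [317 203  26  12 222] [546.3 -49.8] [35.1 73.8] 73.0
s 0.1 [320 189  16  14 192] [554.2 -17.7] [43.2 44.2] 72.1
t 0.08 [310 184  22  32 426] [563.4  14.5] [41.7 73.6] 74.5
t 0.08 [342 193  18  32 335] [544.5 -53.5] [26.9 74. ] 74.4
t 0.1 [326 192   6  18  28] [557.7  -1.1] [ 3.1 42.8] 74.2
t 0.1 [329 193   6  18  26] [555.5  -8.2] [ 3.  41.6] 74.7
t 0.1 [332 194   6  18  26] [552.7 -15.2] [ 3.  41.2] 74.3
t 0.1 [335 194   6  19  27] [551.7 -22.5] [ 2.9 43.1] 74.2
t 0.1 [338 195   6  19  25] [549.6 -29.6] [ 2.9 43.3] 74.3
```

Jaw and module have moved together and are still square. About 2 mm of opening is left, so I'll approach slowly.

```bash
python3 -m jog '{"delta_pos":[[0,-0.032,-0.002],[0,-0.063,0.006],[0,-0.091,0.021],[0,-0.116,0.04],[0,-0.136,0.065],[0,-0.136,0.065],[0,-0.136,0.065]],"roll":[0,0,0,0,0,0,0]}'; python3 tab.py 776.5 6 10
```

```text
clock: 23.08
ee_pos: [0.575, 0.1722, 0.0786]
tool_rot: [0.0, 0.795, 0.606, -0.0]
wrist_force: [5.4, 2.0, -4.7]
grip_width: 0.0153
gripper_force: 30.0
[[0, -0.008, 0.014], [0, -0.015, 0.028], [0, -0.02, 0.043], [0, -0.023, 0.059], [0, -0.025, 0.075], [0, -0.025, 0.091], [0, -0.024, 0.106], [0, -0.02, 0.122], [0, -0.016, 0.137], [0, -0.009, 0.152]]
```

```bash
for i in 1; do python3 -m jog '{"delta_pos":[[0,-0.008,0.014],[0,-0.015,0.028],[0,-0.015,0.028]],"roll":[0,0,0]}'; done; python3 -m jog '{"delta_pos":[[0,-0.005,0.015],[0,-0.008,0.031],[0,-0.008,0.031]],"roll":[0,0,0]}'; python3 tab.py 800.5 6 8
```

```text
clock: 23.45
ee_pos: [0.5726, 0.1729, 0.0729]
tool_rot: [0.001, 0.795, 0.606, 0.001]
wrist_force: [5.9, 0.8, 0.6]
grip_width: 0.0149
gripper_force: 30.0
clock: 23.82
ee_pos: [0.571, 0.1734, 0.0659]
tool_rot: [0.001, 0.795, 0.606, 0.001]
wrist_force: [3.7, -0.2, 8.5]
grip_width: 0.0152
gripper_force: 30.0
[[0, -0.002, 0.016], [0, -0.002, 0.032], [0, -0.0, 0.048], [0, 0.003, 0.063], [0, 0.008, 0.078], [0, 0.014, 0.093], [0, 0.022, 0.107], [0, 0.031, 0.12]]
```

```bash
python3 -m jog '{"delta_pos":[[0,-0.002,0.016],[0,-0.002,0.032],[0,-0.002,0.032]],"roll":[0,0,0]}'; python3 -m jog '{"delta_pos":[[0,0.002,0.016],[0,0.002,0.016]],"roll":[0,0]}'
```

```text
clock: 24.2
ee_pos: [0.5706, 0.1736, 0.0586]
tool_rot: [0.0, 0.795, 0.606, 0.001]
wrist_force: [1.5, 0.3, 16.8]
grip_width: 0.0151
gripper_force: 30.0
clock: 24.45
ee_pos: [0.5709, 0.1735, 0.0549]
tool_rot: [0.0, 0.796, 0.606, 0.001]
wrist_force: [-0.3, -0.3, 19.9]
grip_width: 0.0152
gripper_force: 30.0
```

The force is building up as the module clamps, at about 0.42 rad past contact. One more small step, then check the jaws.

```bash
python3 -m jog '{"delta_pos":[[0,0.003,0.015],[0,0.005,0.022],[0,0.005,0.022]],"roll":[0,0,0]}'
python3 - <<'E'
from h import *
g=grab('top','top10');f=g
P=cloud(f);z=P[...,2]
for z0,z1 in((.08,.09),(.1,.118)):
        m=(P[...,0]>.48)&(P[...,0]<.64)&(P[...,1]>-.1)&(P[...,1]<.08)&(z>z0)&(z<z1)
        n2,l,st,c=cv2.connectedComponentsWithStats(m.astype(np.uint8))
        for i in range(1,n2):
            if st[i,4]<20: continue
            Q=P[l==i]; r=cv2.minAreaRect((Q[:,:2]*1000).astype(np.float32))
            print(z0,st[i],np.round(r[0],1),np.round(r[1],1),round(r[2],1))
E
```

```text
clock: 24.82
ee_pos: [0.5718, 0.1732, 0.0499]
tool_rot: [-0.0, 0.796, 0.606, 0.001]
wrist_force: [-2.4, -0.5, 26.4]
grip_width: 0.0149
gripper_force: 30.0
0.08 [311 185  23  32 428] [562.2  11.8] [44.4 74.7] 76.8
0.08 [342 193  18  32 327] [544.5 -53.6] [26.8 74.5] 74.4
0.08 [332 207   9   8  29] [539.3 -18.1] [17.3 17.8] 78.6
0.1 [327 192   6  18  27] [557.5  -3.5] [ 3.1 42.7] 74.0
0.1 [330 193   6  18  27] [555.5 -10.6] [ 3.  42.3] 74.4
0.1 [333 194   6  18  25] [553.1 -17.5] [ 2.9 42.3] 74.4
0.1 [342 196   6  19  25] [547.4 -38.9] [ 2.8 43.3] 75.8
```

Clamped at about 0.55 rad past contact, 26 N at the knob, with the module against the fixed jaw. Letting go and withdrawing.

```bash
python3 -m jog '{"delta_pos":[[0,0,0],[0,0,0],[0,0,0],[0,0,0]],"roll":[0,0,0,0]}' -0.3 && python3 -m jog '{"delta_pos":[[0,0,-0.06],[0,0,-0.15],[0,0,-0.3],[0,0,-0.5],[0,0,-0.7],[0,0,-0.8],[0.2,0,-0.8],[0.4,0,-0.8],[0.4,0,-0.8],[0.4,0,-0.8]],"roll":[0,0,0,0,0,0,0,0,0,0]}'
python3 - <<'E'
from h import *
f=grab('side','side11');g=grab('top','top11')
for n,f0 in(('s',f),('t',g)):
    P=cloud(f0);z=P[...,2]
    for z0,z1 in((.08,.09),(.1,.118)):
        m=(P[...,0]>.48)&(P[...,0]<.64)&(P[...,1]>-.1)&(P[...,1]<.08)&(z>z0)&(z<z1)
        n2,l,st,c=cv2.connectedComponentsWithStats(m.astype(np.uint8))
        for i in range(1,n2):
            if st[i,4]<20: continue
            Q=P[l==i]; r=cv2.minAreaRect((Q[:,:2]*1000).astype(np.float32))
            print(n,z0,np.round(r[0],1),np.round(r[1],1),round(r[2],1))
    d=np.abs(f0['color'].astype(int)-load({'s':'side0','t':'top0'}[n])['color']).max(2)
W=np.zeros((600,800,3),np.uint8);W[:400,:640]=g['color']
W[260:600,490:800]=cv2.resize(f['color'][150:246,290:378],(310,340),interpolation=cv2.INTER_CUBIC)
W[400:600,0:300]=cv2.resize(g['color'][165:240,260:372],(300,200),interpolation=cv2.INTER_CUBIC)
cv2.imwrite('pics/m11.png',W[:,:,::-1])
E
```

```text
clock: 25.38
ee_pos: [0.5702, 0.173, 0.0469]
tool_rot: [-0.0, 0.795, 0.606, -0.001]
wrist_force: [0.3, -0.3, 0.0]
grip_width: 0.0532
gripper_force: 0.0
clock: 26.62
ee_pos: [0.5974, 0.2685, 0.248]
tool_rot: [0.0, 0.796, 0.606, -0.0]
wrist_force: [-0.3, 0.3, 0.3]
grip_width: 0.0572
gripper_force: 0.0
s 0.08 [564.9  18.2] [40.6 73.5] 75.0
s 0.08 [546.1 -51.2] [33.9 73.3] 75.1
s 0.1 [553.4 -19.3] [44.6 43.5] 74.0
t 0.08 [561.    6.2] [54.3 74.2] 74.6
t 0.08 [546.5 -45.7] [43.  73.3] 74.4
t 0.1 [557.2  -3.2] [ 2.8 42.5] 74.5
t 0.1 [554.8 -10.3] [ 2.8 43.2] 74.4
t 0.1 [552.6 -17.3] [ 2.7 42.2] 74.5
t 0.1 [550.7 -24.3] [ 2.8 42.3] 74.8
t 0.1 [549.5 -31.7] [ 2.9 39.1] 74.8
t 0.1 [547.4 -38.8] [ 2.9 43.5] 74.7
```

View pics/m11.png

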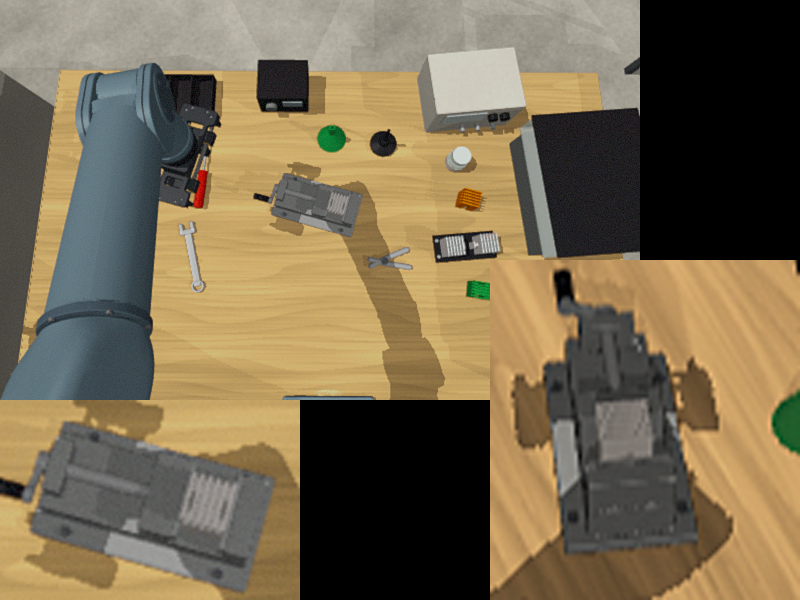

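The final view shows the module clamped square between both jaws at (340,205), the knob free at (262,197), and everything else where it was. Handing in.

```bash
python3 -c "
from workcell import manip
print(manip.finish_job())"
```

```text
the job is handed in; nothing more can be done
None
```

The middle heatsink module is out of its carrier and stands upright and square in the vise, clamped against the fixed jaw with the crank about 0.55 rad past contact; I let go, saw nothing else moved in the final view, and handed the job in at about 27 s (result not reported).

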